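# Clear a snapped polishing stick from the watch-case polishing bench

## Task

A wooden polishing stick has snapped in two at the polishing motor: put both halves in the waste bin. The tip half was thrown under the dust hood, so do not reach in there: draw it out onto the open bench with the draw hook, and only then pick it up. Leave the hook lying on the bench and everything else where it is.

Things in the scene. Friction and masses are not known exactly. Their poses are not given: they have to be found in the camera images.
- half_tip: tip half of the snapped stick, under the hood at the start, lying across the hood's x axis (within 25 degrees): flat wooden bar 100 x 36 x 20 mm, felt on its upper face, splintered at its -x end (splinters 12 mm more, look only); 60 to 130 g. Origin: centre of its underside; x along its length, y across its 36 mm width, z up
- half_handle: handle half of the snapped stick, felt up on the open bench, 145 mm long, 18 to 20 thick, 70 to 140 g. Handle 24 to 28 mm wide from x = -75 to 0 mm, felt-faced blade 36 mm wide from x = 0 to +70 mm (splinters 12 mm beyond, look only). Origin on the underside where handle meets blade, near the centre of mass; x along it, z up
- hook: draw hook, loose hand tool, 160 g, lying on the bench: flat-sided wooden handle 110 mm long (x -55 to +55 mm), 22 wide (y), 20 high, then a steel rod 8 mm thick that cranks up and runs level, its axis 46 mm above the underside, to a blade turned down at x = 250 mm. Handle and blade stand on the bench, 42 mm free under the rod. Origin: centre of the handle's underside; x towards the blade, z up
- hook_blade (a point): bottom centre of the hook blade's inner face (the one towards the handle), at x = 250 mm, y = 0, z = 0 of the hook; the blade is 60 mm wide (y), 50 mm high and 4 mm thick (x 250 to 254 mm)
- hood: fixed dust hood of clear plastic in a grey and aluminium frame, without floor (the bench runs on below). Origin on the bench in its middle, z up. Its mouth looks to its own -x: plane x = -130 mm, 235 wide (y +-117), 154 high. Rear wall at x = +150. Roof slopes from z = 160 mm at x = -130 to 240 at x = -30, then level. The motor stands outside, y -120 to -350, x -45 to +105, 240 high
- hood_mouth (a point): bench point at the middle of the hood's mouth (hood x = -130 mm, y = 0, z = 0). Deeper inside, a felt wheel 120 mm across and 30 mm thick sits on the motor's spindle at hood x = +30, y = 0, its lowest point 115 mm above the bench
- bin: fixed open waste bin of grey sheet metal, 180 mm (x) x 240 mm (y), 110 mm high, walls and floor 4 to 5 mm. Origin at the centre of its underside, z up
- whole_stick: a good polishing stick, whole, 260 x 36 x 20 mm, lying on the bench, not to be moved; origin on the underside in the middle of its length, x along it towards the tip
- compound_bar: bar of polishing compound in a card sleeve, 120 (x) x 47 x 36 mm, not to be moved; origin at the centre of its underside
- spare_wheel: spare felt wheel lying flat, 110 mm across, 28 mm thick, with a bore; not to be moved; origin at the centre of its underside
- cushion: round brass casing cushion with a leather top and a watch head on it, 76 mm across, 37 mm high, not to be moved; origin at the centre of its underside
- watch_case: steel watch case lying flat, 42 mm across, 12 mm high, not to be moved; origin at the centre of its underside
- loupe: black eye loupe standing on the bench, 37 mm across, 35 mm high, not to be moved; origin at the centre of its underside
There are look-alikes about, which are no part of the job. What is shaped like the half_handle but yellow is not meant.

How it is judged (in metres and radians):
On the way, in this order (a step that is already met when the one before it is completed fails the run):
1. the hook has drawn the tip half at least 20 mm along while it is still under the hood (contact force between hook and half_tip above 0.03 N and distance of half_tip from where it was at the start of the episode above 0.02 m and x of half_tip in the frame of hood above -0.13 m), for 0.04 s.
2. the middle of the tip half is at least 30 mm out in front of the hood's mouth (x of half_tip in the frame of hood below -0.16 m), for 0.1 s.
At the end, for the whole second after the job is handed in: Both halves lie inside the waste bin (their origins within its walls and below its rim), and the draw hook lies released and at rest on the bench, wherever on it (handle underside below 35 mm and blade below 50 mm) (x of half_tip in the frame of bin between -0.09 and 0.09 m and y of half_tip in the frame of bin between -0.12 and 0.12 m and height (world z) of each of half_tip, half_handle below 0.1 m and x of half_handle in the frame of bin between -0.09 and 0.09 m and y of half_handle in the frame of bin between -0.12 and 0.12 m and height (world z) of hook below 0.035 m and height (world z) of hook_blade below 0.05 m and linear speed of hook below 0.03 m/s); the robot touches nothing.
It fails at once if the gripper or arm touches the tip half while its middle is still under the hood (x of half_tip in the frame of hood above -0.13 m and y of half_tip in the frame of hood between -0.12 and 0.12 m and height (world z) of half_tip below 0.16 m and contact force between any of the fingers, the arm and half_tip above 0.3 N).
It fails at once if a bystander (whole stick, compound bar, spare wheel, cushion, watch case or loupe) is moved by more than 25 mm (distance of any of whole_stick, compound_bar, spare_wheel, cushion, watch_case, loupe from where it was at the start of the episode above 0.025 m).
It also fails if it takes over 70 s, if anything falls off the work surface, if the arm or the gripper's body presses on something with over 40 N, if the wrist force passes 120 N, or if a joint passes its speed limit or range.

## Robot

A 7-joint arm with a two-finger parallel gripper is mounted at the origin on the work surface. World frame = base frame: x ahead of the robot, y to its left, z up, the work surface at z = 0. Lengths are in mm, angles in rad, forces in N, time in s.
With the tool pointing down it reaches from about 350 to 900 mm from the base axis. Payload 8.1 kg.
Tool frame: the origin (TCP) lies between the finger pads; the fingertips stand 17 mm ahead of it and the grasp point (between the pads) lies 2 mm behind it (ctrl.tips_ahead is the distance from the TCP to the fingertips, in mm); z points along the fingers, y is the direction in which the jaws open and shut (so a half turn about z gives the same grasp; the last joint's range is limited). The gripper opens to 85 mm and grips with 20 to 120 N. Pads are 22 mm wide; open, the fingers measure 114 mm over their backs; the gripper's body (76 mm by 85 mm) begins 54 mm behind the grasp point. The pads swing forward as they close: fully open they stand 13 mm farther back than shut.
Start: joints at [1.221, 0.434, 0.025, 1.573, -0.012, 1.134, -0.075], TCP at [152.664, -606.081, 248.323] pointing down, gripper open.
Joint ranges: [-2.62, 2.62], [-0.44, 2.09], [-1.27, 1.32], [0.08, 2.57], [-1.32, 4.46], [0.12, 2], [-2.74, 2.74]. Speed limits (rad/s): [2.22, 2.22, 3.01, 3.01, 3.14, 3.14, 3.14].

## Interface

Orientations are given as a unit quaternion [w, x, y, z].
In Python, from station import ctrl gives the robot as it stands.
- The arm moves only by the tool drive_tool, never from a script. Its argument "commands" is one flat list of numbers, 5 for each row, row after row: the closure in counts, from 0 (fully open) to 255 (shut), then the shift along the tool's x, y, z in m, then the turn about the tool's z in degrees. A call has exactly 10 rows; each row shifts and turns the commanded pose from where the row before left it, along the tool's axes as they then stand; what a row does not reach is not made up. A row lasts 1/10 s, in which the tool goes at most 50 mm and 8.59 degrees, less where a joint would pass 70% of its speed; a pose out of reach is approached as far as the arm can. A call with a gripper value outside its range is refused whole. The fingers move at their own pace and stop on an object; "newtons" is the grip in N (left out, the last holds). Time passes only in rows, so rows that do not move let the fingers close, or fill a call up. It gives the time, the measured TCP pose, the force and the opening at its end, in the units of the state.
- ctrl.get_state(): the state, without advancing time (a new reading comes with each control period).
- ctrl.camera(name): name is "scene" or "top" or "wrist"; returns a dict with "frame" (480x640x3 uint8, blue, green, red), "mtx" (3x3 intrinsics, pixels), "position" and "rotation" of the camera in the world. Camera axes: x right, y down, z forward; pixel columns grow to the right and rows downward; lengths in mm; the calibration is good to about 2 mm. A picture is of the moment at which its call begins. There is no depth.
- ctrl.close_job(): hands the job in, once; it reports no verdict.
The state is a dict: "time_s": time; "joints": joint angles; "qvel": joint speeds; "joint_efforts": joint torques, N m; "tcp_pos": TCP position; "orientation": TCP orientation; "ft_force": force on the tool from outside, world axes, zero at the start; "moment": the same for the moment, N m; "grip_width": opening from 0.0 (shut) to 1.0 (fully open).
Only numpy, scipy, OpenCV 4.12 (cv2) and the standard library are available. Lean on these libraries where they do the work, as an engineer would, in place of code of your own. Each camera call takes 0.05 s, during which the arm holds its last target.

## Working session

There is one attempt and no reset: what is moved stays moved. The work goes in short steps, Python scripts to look and compute and a tool call to move; the robot and the scene stay as the last step left them, time stands still between calls to the robot, and variables do not carry over. Pictures are saved under pics/ and viewed, and the job is handed in when it is done.

Besides the shell and the picture viewer there is one more tool, called as a command line: name --argument value ..., lists and objects as JSON in quotes. drive_tool: Moves the arm, as the interface text tells. Its arguments: {"type":"object","properties":{"commands":{"type":"array","items":{"type":"number"}},"newtons":{"type":"number"}},"required":["commands"]}

```bash
ls; mkdir -p pics
python3 - <<'E'
from station import ctrl
import cv2,json
import numpy as np
for n in ["scene","top","wrist"]:
    c=ctrl.camera(n); cv2.imwrite(f"pics/{n}0.png",c["frame"])
    print(n,np.round(c["mtx"],1).tolist(),np.round(c["position"],1),np.round(c["rotation"],4).tolist())
    np.savez(f"{n}0.npz",**{k:np.array(v) for k,v in c.items()})
print(ctrl.get_state(), ctrl.tips_ahead)
E
```

```text
pics
scene [[453.3, 0.0, 317.2], [0.0, 453.3, 243.3], [0.0, 0.0, 1.0]] [ 936.4 -377.2  771.3] [-0.3018, 0.8591, 0.3902, -0.1363]
top [[576.5, 0.0, 313.2], [0.0, 576.5, 241.8], [0.0, 0.0, 1.0]] [ 288.2  -11.7 1243.5] [0.0648, -0.7032, 0.7055, -0.0594]
wrist [[351.2, 0.0, 323.2], [0.0, 351.2, 235.2], [0.0, 0.0, 1.0]] [ 217.4 -589.3  372.6] [0.1039, 0.782, -0.6092, -0.0808]
{'time_s': 0.15, 'joints': array([ 1.2214135 ,  0.43510145,  0.02496161,  1.5738653 , -0.01161927,
        1.1340053 , -0.07509269]), 'qvel': array([ 0.00044194, -0.00213878,  0.00097444, -0.00290507, -0.00056957,
       -0.00037861, -0.00021216]), 'joint_efforts': array([ 1.67559232e-03, -6.70886350e+01,  1.02591176e+00, -3.16450667e+01,
        1.56740140e-02,  9.03131731e-03, -2.20144278e-05]), 'tcp_pos': array([ 152.56125584, -605.72610342,  247.6909695 ]), 'orientation': array([-6.05257553e-04,  9.92400308e-01,  1.23049781e-01, -1.20809082e-04]), 'ft_force': array([ 0.16270139,  0.69038059, -0.02762684]), 'moment': array([-0.0392331 ,  0.02105581, -0.04099721]), 'grip_width': 1.0033301563942227} 17.0
```

View pics/scene0.png

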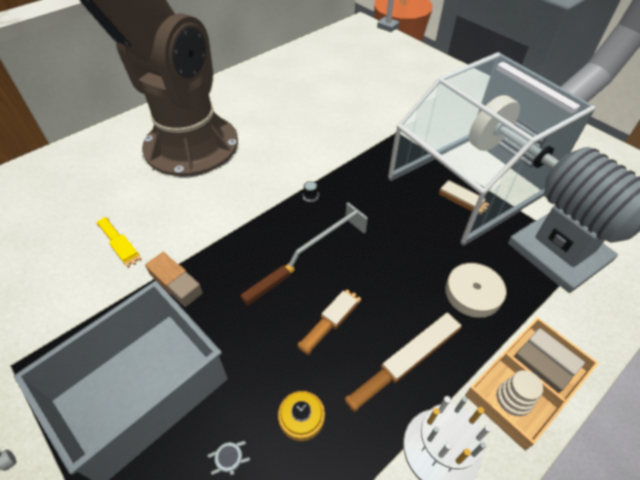

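View pics/top0.png

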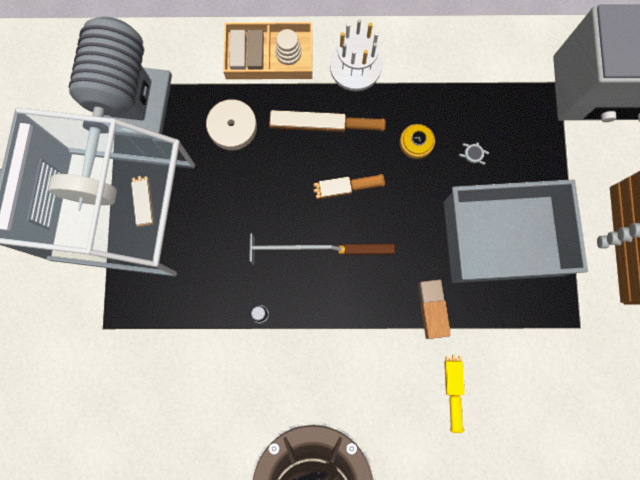

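View pics/wrist0.png

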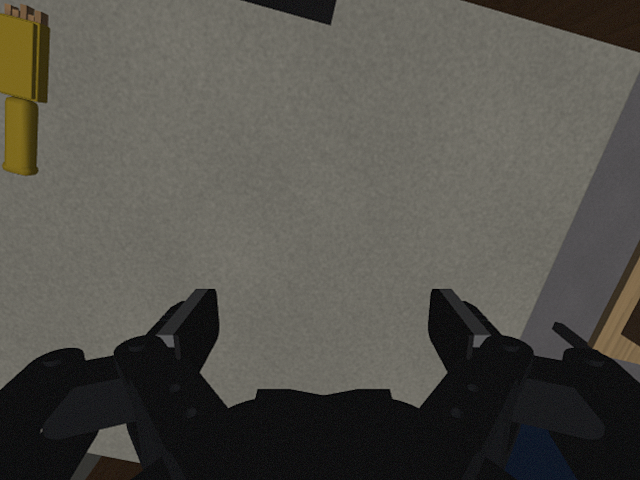

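```bash
cat > h.py <<'E'
import numpy as np, cv2
from scipy.spatial.transform import Rotation as R
def load(n):
    d=np.load(n); return {k:d[k] for k in d}
def rot(c):
    r=np.array(c["rotation"],float)
    return R.from_quat(r[[1,2,3,0]]).as_matrix() if r.size==4 else r
def unproj(c,u,v,z):
    d=rot(c)@np.linalg.solve(np.array(c["mtx"]),[u,v,1.]); p=np.array(c["position"],float)
    return p+d*(z-p[2])/d[2]
def proj(c,P):
    P=np.atleast_2d(P).astype(float)
    q=(P-np.array(c["position"]))@rot(c)@np.array(c["mtx"]).T
    return q[:,:2]/q[:,2:]
def crop(c,u,v,w,h,s,fn):
    f=c["frame"][v:v+h,u:u+w]; cv2.imwrite(fn,cv2.resize(f,None,fx=s,fy=s,interpolation=cv2.INTER_CUBIC))
E
python3 - <<'E'
from h import *
c=load("top0.npz"); 
crop(c,0,90,200,200,3,"pics/c_hood.png"); crop(c,230,160,180,130,4,"pics/c_mid.png"); crop(c,410,160,200,190,3,"pics/c_bin.png")
s=load("scene0.npz"); crop(s,370,40,240,210,3,"pics/s_hood.png")
E
```

```text
(no output)
```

View pics/c_hood.png

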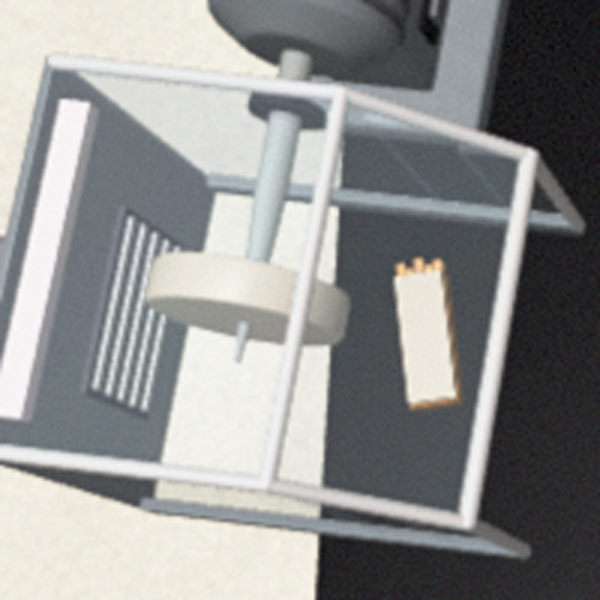

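View pics/c_mid.png

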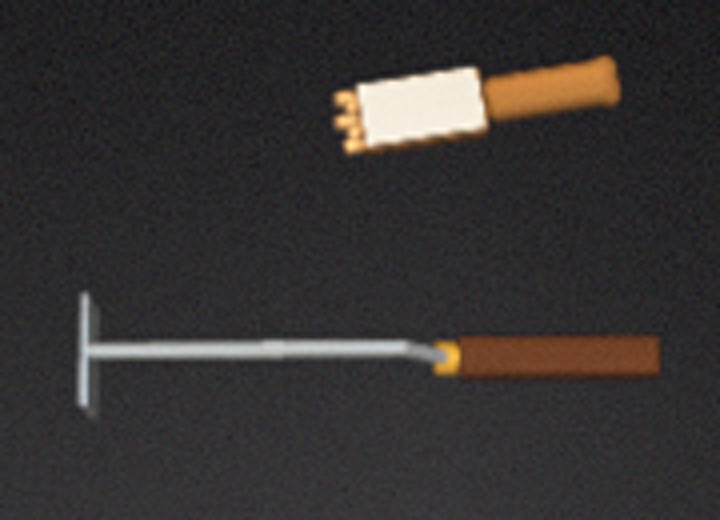

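View pics/c_bin.png

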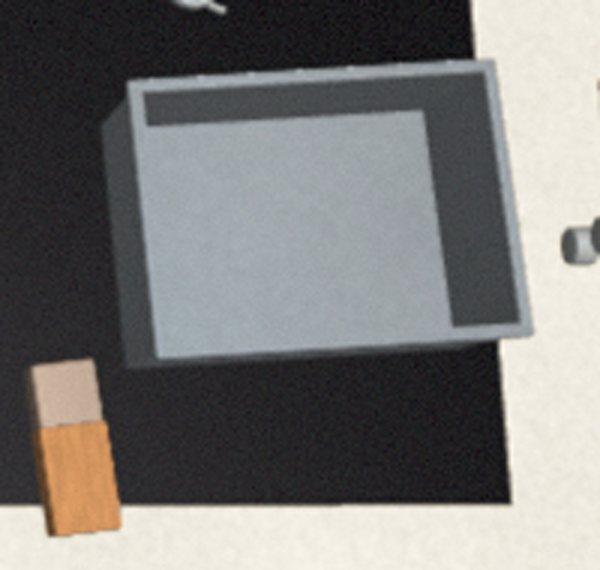

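View pics/s_hood.png

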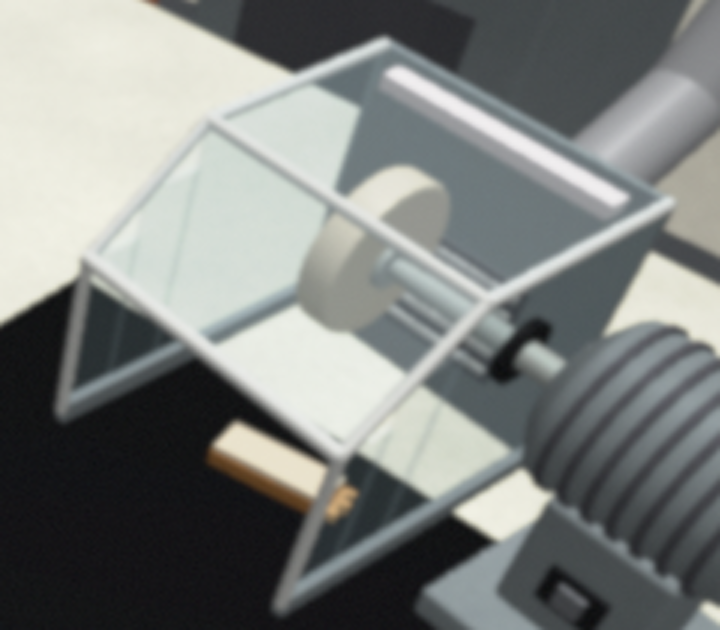

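Run:
```python
from h import *
c=load("top0.npz"); s=load("scene0.npz")
def T(pts,off,sc,z): return np.array([unproj(c,off[0]+a/sc,off[1]+b/sc,z) for a,b in pts]).round(1)
f=T([(580,228),(527,553)],(0,90),3,0); print("feet top",f, np.linalg.norm(f[0]-f[1]))
f2=np.array([unproj(s,370+62/3,40+415/3,0),unproj(s,370+282/3,40+608/3,0)]); print("feet scene",f2.round(1),np.linalg.norm(f2[0]-f2[1]))
t=T([(397,278),(440,268),(457,398),(411,407)],(0,90),3,20); print("tip",t,t.mean(0))
ts=np.array([unproj(s,370+a/3,40+b/3,20) for a,b in [(240,424),(345,470),(325,500),(212,455)]]);print("tip scene",ts.round(1),ts.mean(0))
print("blade",T([(84,292),(84,405)],(230,160),4,50))
print("handle",T([(460,337),(460,373),(658,337),(658,375)],(230,160),4,20))
h=T([(357,85),(477,67),(487,130),(365,147)],(230,160),4,20);print("hh",h,h.mean(0),T([(613,57),(617,105)],(230,160),4,18))
b=T([(128,80),(493,60),(532,335),(155,357)],(410,160),3,110);print("bin",b,b.mean(0), np.linalg.norm(b-np.roll(b,1,0),axis=1))
```

```text
feet top [[683.4 266.5   0. ]
 [438.7 296.6   0. ]] 246.54431650313904
feet scene [[437.1 301.3   0. ]
 [681.8 272.7   0. ]] 246.35333450083056
tip [[639.5 395.2  20. ]
 [647.  364.   20. ]
 [549.4 346.9  20. ]
 [542.9 380.   20. ]] [594.7   371.525  20.   ]
tip scene [[550.2 382.8  20. ]
 [635.8 403.2  20. ]
 [644.8 365.4  20. ]
 [557.8 338.7  20. ]] [597.14001585 372.53650826  20.        ]
blade [[519.8 128.4  50. ]
 [459.6 127.4  50. ]]
handle [[ 500.2  -71.1   20. ]
 [ 480.5  -70.8   20. ]
 [ 499.8 -177.5   20. ]
 [ 479.1 -177.    20. ]]
hh [[640.8 -16.2  20. ]
 [650.7 -82.2  20. ]
 [615.  -87.2  20. ]
 [605.7 -20.4  20. ]] [628.05 -51.5   20.  ] [[ 656.7 -157.3   18. ]
 [ 629.4 -158.8   18. ]]
bin [[ 602.2 -286.4  110. ]
 [ 615.  -533.3  110. ]
 [ 427.9 -543.6  110. ]
 [ 414.2 -295.6  110. ]] [ 514.825 -414.725  110.   ] [188.22497178 247.23157161 187.38329701 248.378119  ]
```

The top view shows four stick-like things. Pixels are in `top`:
- **(350,187):** felt blade with a brown handle and a splintered end. This is half_handle.
- **(455,393):** the same shape but yellow, so it is the decoy.
- **(327,120):** longer and unbroken, so it is whole_stick.
- **(141,202):** felt bar with splinters, under the hood. This is half_tip.

The enlarged crop `c_mid` confirms half_handle: felt face 67 mm long, handle about 27 mm wide, three splinters at the blade end. The hook's handle is at (370,249) and its blade at (251,247). The hood feet measure 246 mm apart from both cameras, and they agree to within 6 mm.

I'll put half_handle in the bin first, because it lies where the hook will be drawn back.

```bash
cat >> h.py <<'E'
def yaw(q):
    w,x,y,z=q; m=R.from_quat([x,y,z,w]).as_matrix(); return np.degrees(np.arctan2(m[1,0],m[0,0])), m
def plan(p0,psi0,segs):
    """segs: (target xyz, psi, nrows); prints tool-frame rows (mm, deg) for each"""
    p=np.array(p0,float);psi=psi0
    for t,ps,n in segs:
        for i in range(n):
            k=n-i; d=(np.array(t)-p)/k; a=np.radians(psi); dps=(ps-psi)/k
            s=[d[0]*np.cos(a)+d[1]*np.sin(a), d[0]*np.sin(a)-d[1]*np.cos(a), -d[2]]
            s=np.round(s,1); r=round(-dps,2)
            print((s/1000).round(4).tolist(),r)
            p=p+np.array([s[0]*np.cos(a)+s[1]*np.sin(a), s[0]*np.sin(a)-s[1]*np.cos(a), -s[2]]); psi-=r
        print("--",p.round(1),round(psi,2))
def st():
    from station import ctrl
    s=ctrl.get_state(); y,m=yaw(s["orientation"])
    print("t",s["time_s"],"p",s["tcp_pos"].round(1),"psi",round(y,2),"zaxis",m[:,2].round(3),"F",s["ft_force"].round(1),"w",round(s["grip_width"],3),"j",np.round(s["joints"],2)); return s,y
E
python3 - <<'E'
from h import *
s,y=st()
plan(s["tcp_pos"],y,[((450,-340,230),98,10),((631,-70,150),98,8)])
c=load("top0.npz")
for n,u,v,z in [("spare",231,124,28),("loupe",260,314,35),("cush",418,140,37),("watch",474,153,12),("cb",434,309,36)]: print(n,unproj(c,u,v,z).round(0))
E
```

```text
t 0.15 p [ 152.6 -605.7  247.7] psi 14.14 zaxis [-0.     0.001 -1.   ] F [ 0.2  0.7 -0. ] w 1.003 j [ 1.22  0.44  0.02  1.57 -0.01  1.13 -0.08]
[0.0353, -0.0185, 0.0018] -8.39
[0.0377, -0.0131, 0.0018] -8.39
[0.0392, -0.0075, 0.0018] -8.39
[0.0398, -0.0017, 0.0018] -8.38
[0.0397, 0.0041, 0.0017] -8.39
[0.0387, 0.0098, 0.0018] -8.38
[0.0368, 0.0154, 0.0017] -8.39
[0.0342, 0.0206, 0.0018] -8.38
[0.0308, 0.0253, 0.0017] -8.39
[0.0267, 0.0295, 0.0018] -8.38
-- [ 450. -340.  230.] 98.0
[0.0303, 0.0271, 0.01] -0.0
[0.0303, 0.0271, 0.01] -0.0
[0.0303, 0.0271, 0.01] -0.0
[0.0303, 0.0271, 0.01] -0.0
[0.0303, 0.0271, 0.01] -0.0
[0.0302, 0.0271, 0.01] -0.0
[0.0303, 0.0271, 0.01] -0.0
[0.0302, 0.0271, 0.01] -0.0
-- [631. -70. 150.] 98.0
spare [771. 180.  28.]
loupe [351. 109.  35.]
cush [ 728. -233.   37.]
watch [ 707. -361.   12.]
cb [ 360. -254.   36.]
```

drive_tool --commands '[0, 0.035, -0.018, 0.002, -8.4, 0, 0.038, -0.013, 0.002, -8.4, 0, 0.039, -0.008, 0.002, -8.4, 0, 0.04, -0.002, 0.002, -8.4, 0, 0.04, 0.004, 0.002, -8.4, 0, 0.039, 0.01, 0.002, -8.4, 0, 0.037, 0.015, 0.002, -8.4, 0, 0.034, 0.021, 0.002, -8.4, 0, 0.031, 0.025, 0.002, -8.4, 0, 0.027, 0.03, 0.002, -8.4]' --newtons 60

```text
time_s: 1.15
tcp_pos: [451.0, -337.8, 228.2]
orientation: [-0.0, 0.653, 0.757, -0.0]
ft_force: [1.1, -0.4, 0.2]
grip_width: 1.001
```

drive_tool --commands '[0, 0.03, 0.027, 0.01, 0, 0, 0.03, 0.027, 0.01, 0, 0, 0.03, 0.027, 0.01, 0, 0, 0.03, 0.027, 0.01, 0, 0, 0.03, 0.027, 0.01, 0, 0, 0.03, 0.027, 0.01, 0, 0, 0.03, 0.027, 0.01, 0, 0, 0.03, 0.027, 0.01, 0, 0, 0, 0, 0, 0, 0, 0, 0, 0, 0]'

```text
time_s: 2.15
tcp_pos: [630.0, -69.5, 147.5]
orientation: [-0.001, 0.654, 0.756, -0.0]
ft_force: [-0.2, -1.1, 0.2]
grip_width: 1.002
```

Run:
```python
from h import *
from station import ctrl
s,y=st()
c=ctrl.camera("wrist"); np.savez("w1.npz",**c); cv2.imwrite("pics/w1.png",c["frame"])
```

```text
t 2.15 p [630.  -69.5 147.5] psi 98.28 zaxis [-0.001  0.    -1.   ] F [-0.2 -1.1  0.2] w 1.002 j [ 0.31  0.58 -0.43  1.64  0.28  0.98 -0.07]
```

View pics/w1.png

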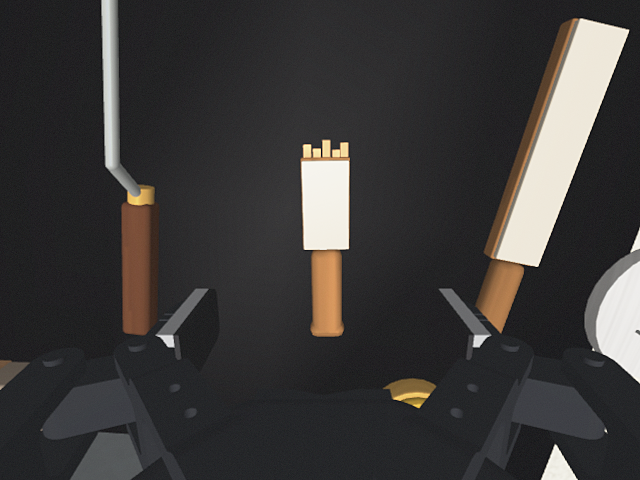

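Run:
```python
from h import *
c=load("w1.npz")
for u,v in [(302,249),(350,249),(302,158),(349,158),(312,335),(343,335)]: print(unproj(c,u,v,19).round(1))
print("hookhandle",[unproj(c,u,v,20).round(1) for u,v in [(122,204),(158,204),(124,333),(153,333)]])
# TCP projected
s,y=0,0
print(proj(c,[[630,-69.5,20],[630,-69.5,147.5],[630-42*.99,-69.5-42*.139,147.5-4],[630+42*.99,-69.5+42*.139,147.5-4],[630-42*.99,-69.5-42*.139,147.5-17]]))
```

```text
[616.9 -85.1  19. ]
[652.8 -79.8  19. ]
[608.2 -18.3  19. ]
[641.1 -13.5  19. ]
[ 634.3 -156.4   19. ]
[ 659.2 -152.8   19. ]
hookhandle [array([482.8, -69.6,  20. ]), array([508.8, -65.8,  20. ]), array([ 484. , -175.9,   20. ]), array([ 507.1, -172.5,   20. ])]
[[322.09764044 232.07062575]
 [321.1406055  314.51880658]
 [217.31998905 309.244083  ]
 [424.98482539 310.27900501]
 [225.91409755 295.46121609]]
```

drive_tool --commands '[0, -0.002, 0.002, 0.04, 0, 0, 0, 0, 0.04, 0, 0, 0, 0, 0.03, 0, 0, 0, 0, 0.018, 0, 0, 0, 0, 0, 0, 255, 0, 0, 0, 0, 255, 0, 0, 0, 0, 255, 0, 0, 0, 0, 255, 0, 0, 0, 0, 255, 0, 0, 0, 0]' --newtons 60

```text
time_s: 3.2
tcp_pos: [633.4, -72.7, 21.9]
orientation: [0.001, 0.655, 0.755, 0.001]
ft_force: [-1.2, -0.7, 6.5]
grip_width: 0.398
```

Run:
```python
from h import *
s,y=st()
plan(s["tcp_pos"],y,[((630,-90,110),98,2),((600,-220,190),98,4),((520,-400,190),98,4),((513,-427,190),96,1),((513,-427,70),94,3)])
```

```text
t 3.2 p [633.4 -72.7  21.9] psi 98.13 zaxis [ 0.002 -0.001 -1.   ] F [-1.2 -0.7  6.5] w 0.398 j [ 0.27  0.73 -0.37  1.72  0.36  0.75 -0.13]
[-0.0083, -0.0029, -0.044] 0.06
[-0.0084, -0.0029, -0.0441] 0.07
-- [630. -90. 110.] 98.0
[-0.0311, -0.0119, -0.02] -0.0
[-0.0311, -0.012, -0.02] -0.0
[-0.0312, -0.0119, -0.02] -0.0
[-0.0311, -0.012, -0.02] -0.0
-- [ 600. -220.  190.] 98.0
[-0.0418, -0.0261, 0.0] -0.0
[-0.0418, -0.026, 0.0] -0.0
[-0.0418, -0.0261, 0.0] -0.0
[-0.0417, -0.026, 0.0] -0.0
-- [ 520. -400.  190.] 98.0
[-0.0258, -0.0107, 0.0] 2.0
-- [ 513. -427.  190.] 96.0
[-0.0, -0.0, 0.04] 0.67
[-0.0, -0.0, 0.04] 0.66
[-0.0, -0.0, 0.04] 0.67
-- [ 513. -427.   70.] 94.0
```

drive_tool --commands '[255, 0, 0, -0.04, 0, 255, -0.016, -0.006, -0.045, 0, 255, -0.031, -0.012, -0.025, 0, 255, -0.031, -0.012, -0.02, 0, 255, -0.031, -0.012, -0.02, 0, 255, -0.031, -0.012, -0.02, 0, 255, -0.042, -0.026, 0, 0, 255, -0.042, -0.026, 0, 0, 255, -0.042, -0.026, 0, 0, 255, -0.042, -0.026, 0, 0]'

```text
time_s: 4.2
tcp_pos: [518.5, -401.4, 191.1]
orientation: [0.001, 0.655, 0.756, -0.0]
ft_force: [1.0, -0.8, -1.3]
grip_width: 0.398
```

Run:
```python
from h import *
from station import ctrl
s,y=st()
plan(s["tcp_pos"],y,[((515,-405,185),94,1),((515,-405,65),94,3)])
c=ctrl.camera("wrist"); np.savez("w2.npz",**c); cv2.imwrite("pics/w2.png",c["frame"])
```

```text
t 4.2 p [ 518.5 -401.4  191.1] psi 98.15 zaxis [ 0.001 -0.001 -1.   ] F [ 1.  -0.8 -1.3] w 0.398 j [ 0.84  0.57 -0.41  1.54  0.24  1.09  0.52]
[-0.003, -0.004, 0.0061] 4.15
-- [ 515. -405.  185.] 94.0
[-0.0, 0.0, 0.04] -0.0
[-0.0, 0.0, 0.04] -0.0
[-0.0, 0.0, 0.04] -0.0
-- [ 515. -405.   65.] 94.0
```

View pics/w2.png

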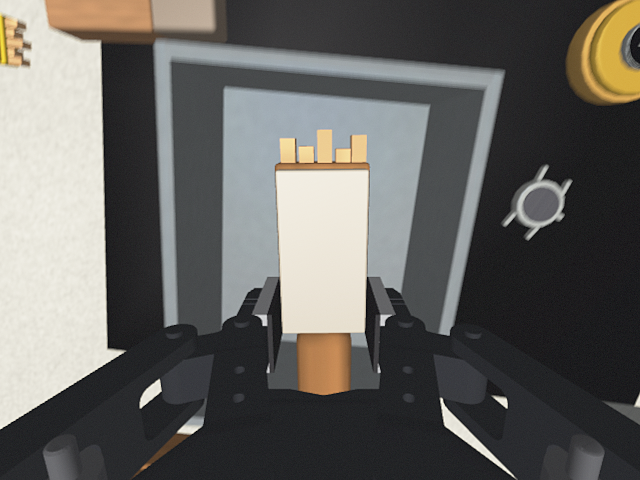

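drive_tool --commands '[255, -0.003, -0.004, 0.036, 4.1, 255, 0, 0, 0.04, 0, 255, 0, 0, 0.04, 0, 255, 0, 0, 0.03, 0, 255, 0, 0, 0, 0, 70, 0, 0, 0, 0, 70, 0, 0, 0, 0, 70, 0, 0, 0, 0, 70, 0, 0, -0.045, 0, 70, 0, 0, -0.045, 0]'

```text
time_s: 5.25
tcp_pos: [515.7, -403.0, 135.8]
orientation: [-0.0, 0.682, 0.732, -0.0]
ft_force: [1.8, -2.2, 0.7]
grip_width: 0.727
```

Run:
```python
from h import *
from station import ctrl
s,y=st()
c=ctrl.camera("wrist"); np.savez("w3.npz",**c); cv2.imwrite("pics/w3.png",c["frame"])
plan(s["tcp_pos"],y,[((510,-340,200),90,3),((490,-95,120),90,6)])
```

```text
t 5.25 p [ 515.7 -403.   135.8] psi 94.04 zaxis [-0.001  0.001 -1.   ] F [ 1.8 -2.2  0.7] w 0.727 j [ 0.83  0.62 -0.38  1.59  0.26  0.98  0.44]
[0.0211, -0.0004, -0.0214] 1.35
[0.0211, -0.0009, -0.0214] 1.35
[0.021, -0.0014, -0.0214] 1.34
-- [ 510. -340.  200.] 90.0
[0.0408, -0.0033, 0.0133] 0.0
[0.0408, -0.0033, 0.0133] 0.0
[0.0408, -0.0033, 0.0133] 0.0
[0.0409, -0.0034, 0.0134] 0.0
[0.0408, -0.0033, 0.0133] 0.0
[0.0409, -0.0034, 0.0134] 0.0
-- [490. -95. 120.] 90.0
```

View pics/w3.png

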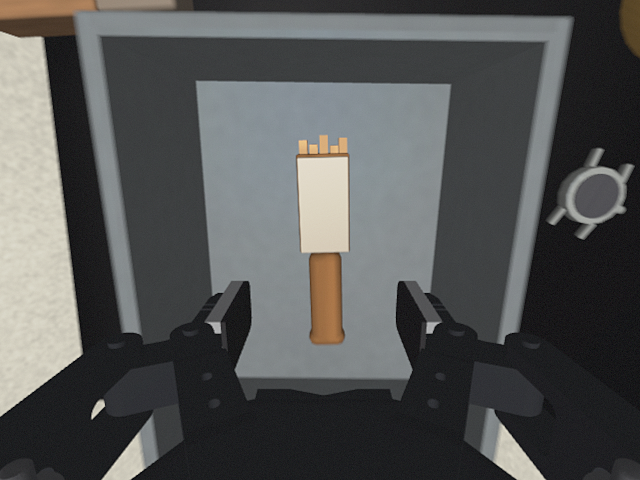

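The picture shows half_handle lying flat in the bin, with its blade joint at (323,252). Next I go to the hook's handle.

drive_tool --commands '[0, 0.005, 0, -0.035, 1.4, 0, 0.021, -0.001, -0.02, 1.3, 0, 0.037, -0.002, -0.01, 1.3, 0, 0.041, -0.003, 0, 0, 0, 0.041, -0.003, 0.01, 0, 0, 0.041, -0.003, 0.02, 0, 0, 0.041, -0.003, 0.02, 0, 0, 0.041, -0.003, 0.02, 0, 0, 0.04, -0.004, 0.01, 0, 0, 0, 0, 0, 0]'

```text
time_s: 6.3
tcp_pos: [491.2, -89.2, 119.5]
orientation: [-0.001, 0.704, 0.71, 0.001]
ft_force: [0.5, -0.6, 0.4]
grip_width: 1.0
```

Run:
```python
from h import *
from station import ctrl
s,y=st()
c=ctrl.camera("wrist"); np.savez("w4.npz",**c); cv2.imwrite("pics/w4.png",c["frame"])
```

```text
t 6.3 p [491.2 -89.2 119.5] psi 90.51 zaxis [ 0.     0.002 -1.   ] F [ 0.5 -0.6  0.4] w 1.0 j [ 0.41  0.43 -0.44  2.    0.26  0.77 -0.17]
```

View pics/w4.png

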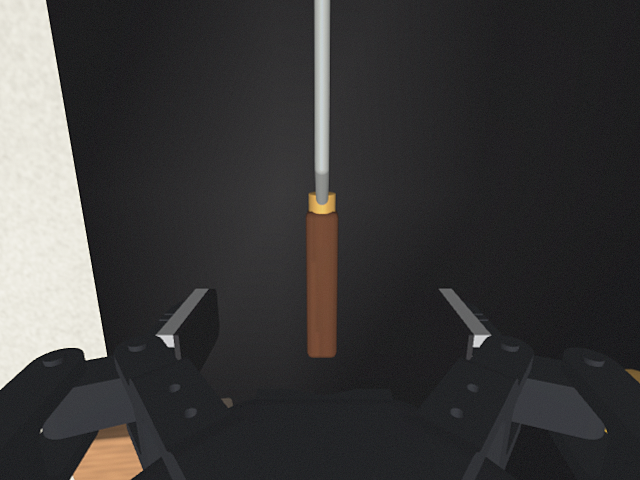

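Run:
```python
from h import *
c=load("w4.npz")
for u,v in [(307,213),(337,213),(308,356),(336,356)]: print(unproj(c,u,v,20).round(1))
print(unproj(c,322,10,50).round(1))
```

```text
[481.4 -68.7  20. ]
[500.9 -68.5  20. ]
[ 481.8 -175.1   20. ]
[ 502.3 -175.    20. ]
[490.3  38.7  50. ]
```

drive_tool --commands '[0, -0.022, 0, 0.03, 0, 0, 0, 0, 0.03, 0, 0, 0, 0, 0.025, 0, 0, 0, 0, 0.01, 0, 0, 0, 0, 0, 0, 255, 0, 0, 0, 0, 255, 0, 0, 0, 0, 255, 0, 0, 0, 0, 255, 0, 0, 0, 0, 255, 0, 0, 0, 0]' --newtons 100

```text
time_s: 7.35
tcp_pos: [491.9, -117.6, 25.2]
orientation: [0.0, 0.707, 0.707, -0.0]
ft_force: [-2.2, -0.5, 9.1]
grip_width: 0.224
```

drive_tool --commands '[255, 0, 0, -0.01, 0, 255, 0, 0, -0.015, 0, 255, 0, 0, -0.015, 0, 255, 0, 0, 0, 0, 255, 0, 0, 0, 0, 255, 0, 0, 0, 0, 255, 0, 0, 0, 0, 255, 0, 0, 0, 0, 255, 0, 0, 0, 0, 255, 0, 0, 0, 0]'

```text
time_s: 8.35
tcp_pos: [491.6, -117.4, 64.1]
orientation: [-0.0, 0.707, 0.707, -0.0]
ft_force: [-0.1, -0.6, -1.3]
grip_width: 0.229
```

Run:
```python
from h import *
from station import ctrl
s,y=st()
for n in ["scene","top"]:
    c=ctrl.camera(n); np.savez(n+"5.npz",**c)
    if n=="top": crop(c,60,90,350,200,2,"pics/top5.png")
    else: crop(c,210,150,220,180,3,"pics/scene5.png")
```

```text
t 8.35 p [ 491.6 -117.4   64.1] psi 90.04 zaxis [-0.  0. -1.] F [-0.1 -0.6 -1.3] w 0.229 j [ 0.43  0.52 -0.4   2.03  0.32  0.65 -0.18]
```

View pics/scene5.png

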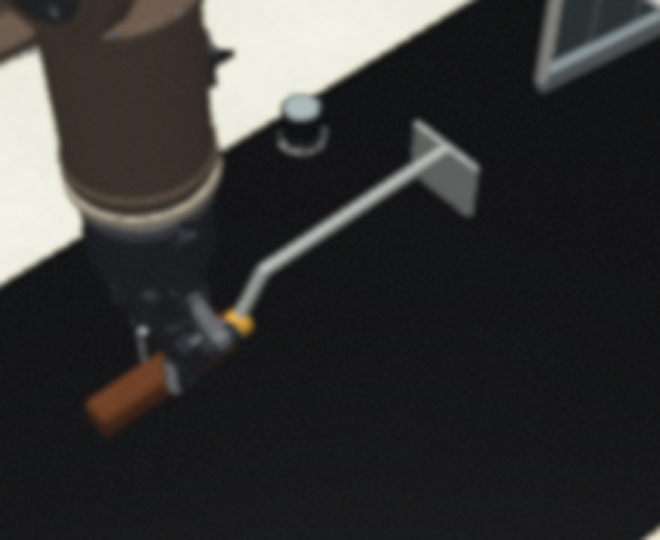

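View pics/top5.png

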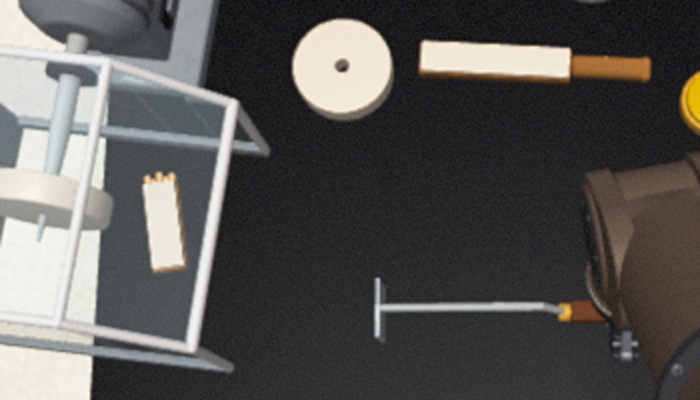

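Run:
```python
from h import *
t=load("top5.npz");s=load("scene5.npz")
for z in (80,85,90,95,100): print(z,unproj(t,249.5,229.5,z)[:2].round(1),unproj(s,370,206,z)[:2].round(1),"|",unproj(t,249.5,259,z)[:2].round(1),unproj(s,348.3,190.3,z)[:2].round(1))
for z in (30,35,40): print(z,unproj(s,367.7,221.7,z)[:2].round(1))
```

```text
80 [521.3 128.1] [517.9 136.8] | [460.  127.1] [454.4 134.7]
85 [520.3 127.5] [520.9 133.1] | [459.2 126.5] [457.9 131. ]
90 [519.3 126.9] [524.  129.4] | [458.5 125.9] [461.4 127.3]
95 [518.3 126.3] [527.  125.7] | [457.7 125.3] [464.9 123.6]
100 [517.3 125.7] [530. 122.] | [457.  124.7] [468.4 119.9]
30 [517.4 136.8]
35 [520.2 133.3]
40 [523.  129.8]
```

drive_tool --commands '[255, 0.015, 0.025, 0, 0, 255, 0.02, 0.03, 0, 0, 255, 0.025, 0.03, 0, 0, 255, 0.03, 0.02, 0, 0, 255, 0.04, 0, 0, 0, 255, 0.04, 0, 0, 0, 255, 0.035, 0, 0, 0, 255, 0.03, 0, 0, 0, 255, 0.03, 0, 0, 0, 255, 0, 0, 0, 0]'

```text
time_s: 9.45
tcp_pos: [595.7, 154.2, 64.6]
orientation: [-0.001, 0.705, 0.71, 0.002]
ft_force: [0.3, -0.2, -1.3]
grip_width: 0.225
```

Run:
```python
from h import *
from station import ctrl
s,y=st()
for n in ["scene","top"]:
    c=ctrl.camera(n); np.savez(n+"6.npz",**c)
    if n=="top": crop(c,60,90,250,200,3,"pics/top6.png")
    else: crop(c,310,40,280,220,2.8,"pics/scene6.png")
```

```text
t 9.45 p [595.7 154.2  64.6] psi 90.42 zaxis [ 0.     0.004 -1.   ] F [ 0.3 -0.2 -1.3] w 0.225 j [-0.08  0.65 -0.38  1.75  0.31  0.79 -0.6 ]
```

View pics/scene6.png

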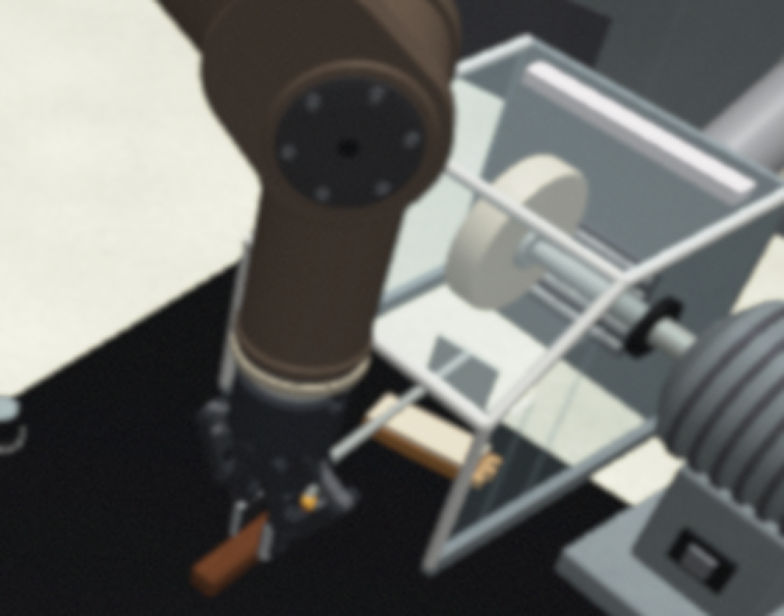

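View pics/top6.png

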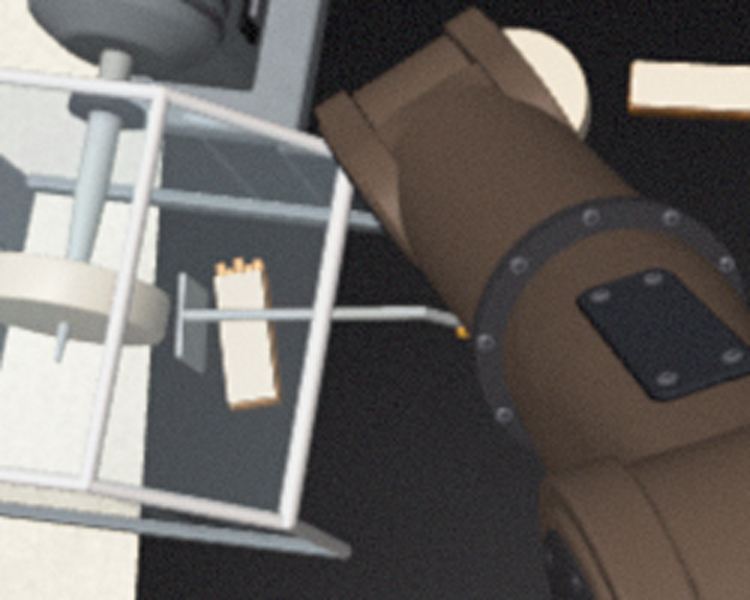

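drive_tool --commands '[255, 0.01, 0.001, 0, 0.4, 255, 0.01, 0, 0, 0, 255, 0, 0, 0.012, 0, 255, 0, 0, 0.012, 0, 255, 0, 0, 0.01, 0, 255, 0, 0, 0.003, 0, 255, 0, 0, 0, 0, 255, -0.008, 0, 0, 0, 255, -0.008, 0, 0, 0, 255, 0, 0, 0, 0]'

```text
time_s: 10.55
tcp_pos: [597.9, 149.1, 27.3]
orientation: [0.001, 0.71, 0.704, -0.0]
ft_force: [0.3, -0.1, -2.0]
grip_width: 0.222
```

Run:
```python
from h import *
from station import ctrl
s,y=st()
for n in ["scene","top"]:
    c=ctrl.camera(n); np.savez(n+"7.npz",**c)
    if n=="top": crop(c,60,90,250,200,3,"pics/top7.png")
    else: crop(c,310,40,280,220,2.8,"pics/scene7.png")
```

```text
t 10.55 p [597.9 149.1  27.3] psi 89.5 zaxis [ 0.    -0.001 -1.   ] F [ 0.3 -0.1 -2. ] w 0.222 j [-0.1   0.7  -0.35  1.77  0.34  0.73 -0.63]
```

View pics/scene7.png

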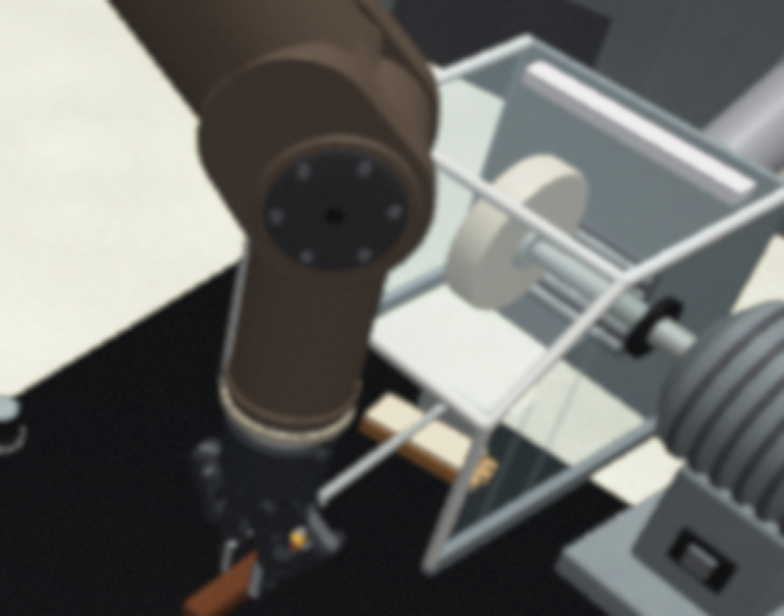

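View pics/top7.png

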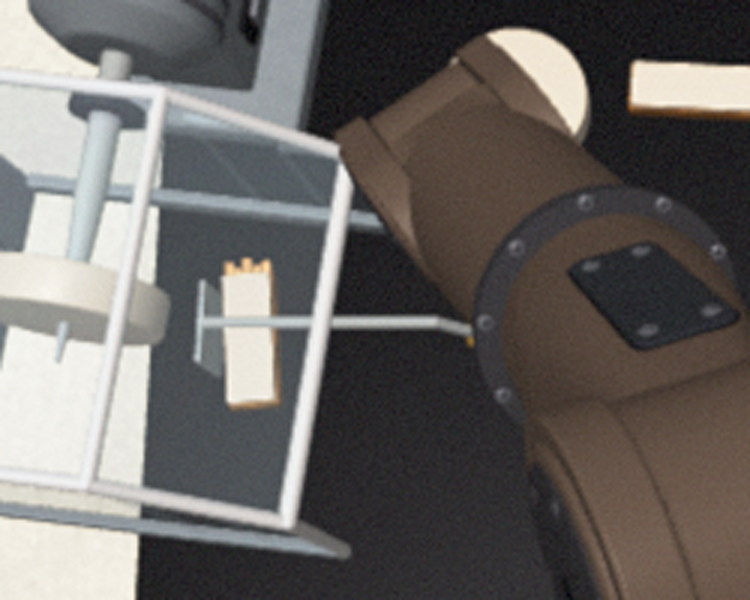

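drive_tool --commands '[255, -0.01, 0, 0, 0, 255, -0.012, 0, 0, -0.2, 255, -0.012, 0, 0, -0.2, 255, -0.012, 0, 0, 0, 255, -0.012, 0, 0, 0, 255, -0.012, 0, 0, 0, 255, -0.012, 0, 0, 0, 255, -0.012, 0, 0, 0, 255, -0.012, 0, 0, 0, 255, -0.005, 0, 0, 0]'

```text
time_s: 11.65
tcp_pos: [597.3, 38.5, 27.2]
orientation: [0.0, 0.708, 0.707, -0.0]
ft_force: [0.0, 0.5, -1.0]
grip_width: 0.223
```

Run:
```python
from h import *
from station import ctrl
s,y=st()
c=ctrl.camera("top"); np.savez("top8.npz",**c)
crop(c,60,90,250,200,3,"pics/top8.png")
```

```text
t 11.65 p [597.3  38.5  27.2] psi 89.94 zaxis [-0.    -0.001 -1.   ] F [ 0.   0.5 -1. ] w 0.223 j [ 0.09  0.68 -0.36  1.82  0.35  0.71 -0.46]
```

View pics/top8.png

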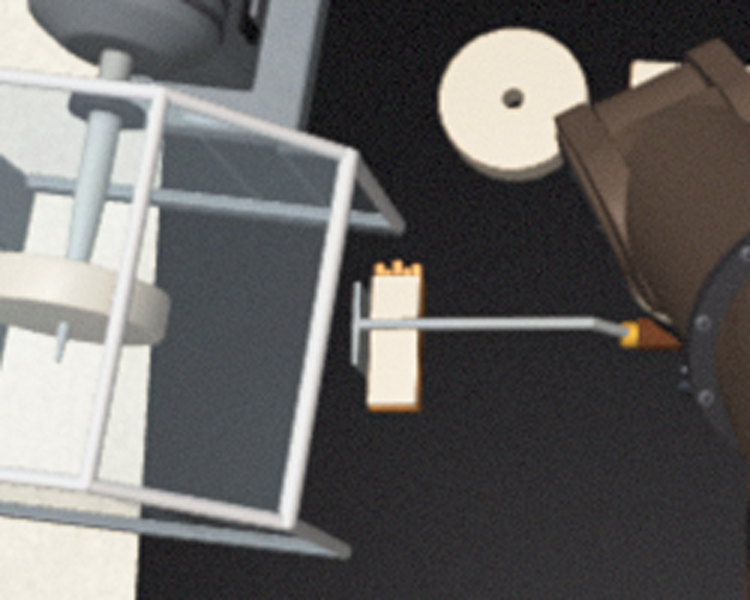

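drive_tool --commands '[255, -0.01, 0, 0, 0, 255, -0.012, 0, 0, 0, 255, -0.012, 0, 0, 0, 255, -0.012, 0, 0, 0, 255, -0.012, 0, 0, 0, 255, -0.012, 0, 0, 0, 255, -0.012, 0, 0, 0, 255, -0.012, 0, 0, 0, 255, -0.01, 0, 0, 0, 255, -0.006, 0, 0, 0]'

```text
time_s: 12.7
tcp_pos: [597.4, -70.8, 27.2]
orientation: [0.0, 0.707, 0.707, -0.0]
ft_force: [0.1, 1.5, -0.7]
grip_width: 0.221
```

Run:
```python
from h import *
from station import ctrl
s,y=st()
c=ctrl.camera("top"); np.savez("top9.npz",**c)
crop(c,100,90,250,200,3,"pics/top9.png")
```

```text
t 12.7 p [597.4 -70.8  27.2] psi 89.97 zaxis [-0. -0. -1.] F [ 0.1  1.5 -0.7] w 0.221 j [ 0.28  0.69 -0.37  1.81  0.36  0.71 -0.29]
```

View pics/top9.png

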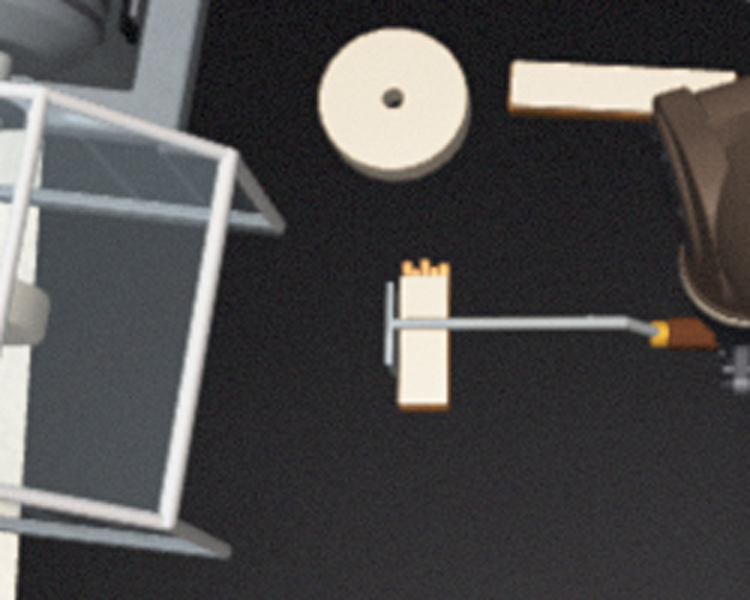

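drive_tool --commands '[255, 0.006, 0, 0, 0, 255, 0, 0, -0.02, 0, 255, 0, 0, -0.025, 0, 255, 0, -0.035, 0, 0, 255, 0, -0.04, 0, 0, 255, 0, -0.04, 0, 0, 255, 0, 0, 0.02, 0, 255, 0, 0, 0.018, 0, 255, 0, 0, 0.005, 0, 255, 0, 0, 0, 0]'

```text
time_s: 13.75
tcp_pos: [482.2, -62.4, 29.0]
orientation: [-0.001, 0.706, 0.708, -0.0]
ft_force: [0.6, 0.3, -1.2]
grip_width: 0.221
```

Run:
```python
from h import *
s,y=st()
```

```text
t 13.75 p [482.2 -62.4  29. ] psi 90.12 zaxis [-0.001  0.    -1.   ] F [ 0.6  0.3 -1.2] w 0.221 j [ 0.3   0.56 -0.37  2.1   0.38  0.55 -0.34]
```

drive_tool --commands '[255, 0, 0, 0.003, 0, 255, 0, 0, 0, 0, 180, 0, 0, 0, 0, 100, 0, 0, 0, 0, 0, 0, 0, 0, 0, 0, 0, 0, 0, 0, 0, 0, 0, 0, 0, 0, 0, 0, -0.03, 0, 0, 0, 0, -0.04, 0, 0, 0, 0, -0.04, 0]'

```text
time_s: 14.75
tcp_pos: [481.8, -63.2, 137.3]
orientation: [-0.001, 0.707, 0.707, -0.0]
ft_force: [1.2, -0.1, -0.5]
grip_width: 1.003
```

Run:
```python
from h import *
from station import ctrl
s,y=st()
c=ctrl.camera("top"); np.savez("top10.npz",**c)
crop(c,100,90,300,200,2.6,"pics/top10.png")
f=load("top9.npz")
for u,v in [(400,276),(447,276),(399,403),(448,403)]: print(unproj(f,100+u/3,90+v/3,20).round(1))
plan(s["tcp_pos"],y,[((530,60,150),45,6),((590,155,150),0,6)])
```

```text
t 14.75 p [481.8 -63.2 137.3] psi 90.06 zaxis [-0.001  0.001 -1.   ] F [ 1.2 -0.1 -0.5] w 1.003 j [ 0.39  0.39 -0.48  2.01  0.25  0.8  -0.22]
[640.  172.7  20. ]
[639.8 138.2  20. ]
[545.  171.3  20. ]
[544.8 135.9  20. ]
[0.0205, 0.0081, -0.0021] 7.51
[0.0214, 0.0053, -0.0021] 7.51
[0.0219, 0.0024, -0.0021] 7.51
[0.0221, -0.0004, -0.0021] 7.51
[0.0218, -0.0033, -0.0022] 7.51
[0.0211, -0.0061, -0.0021] 7.51
-- [530.   59.9 150. ] 45.0
[0.0183, -0.0041, -0.0] 7.5
[0.0176, -0.0065, -0.0] 7.5
[0.0166, -0.0087, -0.0] 7.5
[0.0153, -0.0108, -0.0] 7.5
[0.0137, -0.0127, -0.0] 7.5
[0.012, -0.0144, -0.0] 7.5
-- [590. 155. 150.] 0.0
```

View pics/top10.png

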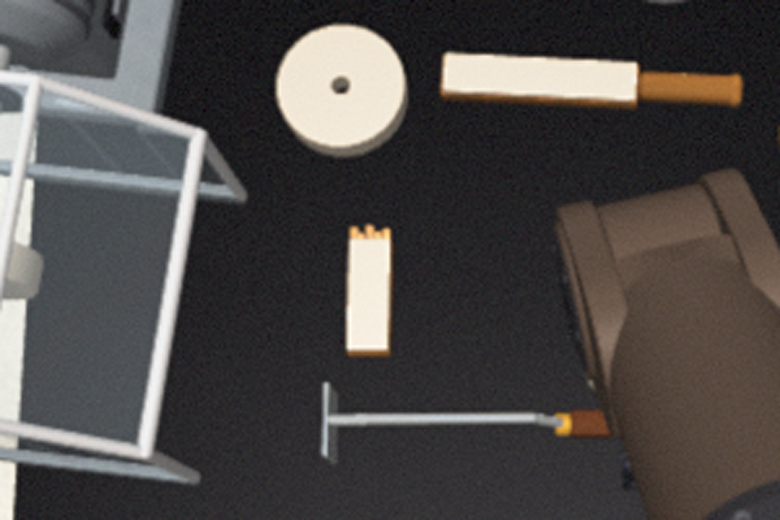

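drive_tool --commands '[0, 0.021, 0.008, -0.004, 7.5, 0, 0.021, 0.005, -0.004, 7.5, 0, 0.022, 0.002, -0.004, 7.5, 0, 0.022, 0, 0, 7.5, 0, 0.022, -0.003, 0, 7.5, 0, 0.021, -0.006, 0, 7.5, 0, 0.018, -0.004, 0, 7.5, 0, 0.018, -0.007, 0, 7.5, 0, 0.017, -0.009, 0, 7.5, 0, 0.015, -0.011, 0, 7.5]'

```text
time_s: 15.8
tcp_pos: [570.5, 124.7, 148.1]
orientation: [0.0, 0.992, 0.128, -0.0]
ft_force: [-0.3, -0.4, -0.4]
grip_width: 1.002
```

drive_tool --commands '[0, 0.014, -0.013, 0, 7.5, 0, 0.012, -0.014, 0, 7.5, 0, 0, 0, 0, 0, 0, 0, 0, 0, 0, 0, 0, 0, 0, 0, 0, 0, 0, 0, 0, 0, 0, 0, 0, 0, 0, 0, 0, 0, 0, 0, 0, 0, 0, 0, 0, 0, 0, 0, 0]'

```text
time_s: 16.8
tcp_pos: [590.5, 155.5, 148.3]
orientation: [0.0, 1.0, 0.0, 0.0]
ft_force: [-1.5, -0.2, -0.1]
grip_width: 1.002
```

Run:
```python
from h import *
from station import ctrl
s,y=st()
c=ctrl.camera("wrist"); np.savez("w11.npz",**c); cv2.imwrite("pics/w11.png",c["frame"])
```

```text
t 16.8 p [590.5 155.5 148.3] psi 0.04 zaxis [ 0. -0. -1.] F [-1.5 -0.2 -0.1] w 1.002 j [-0.27  0.51 -0.1   1.72  0.06  0.92 -1.97]
```

View pics/w11.png

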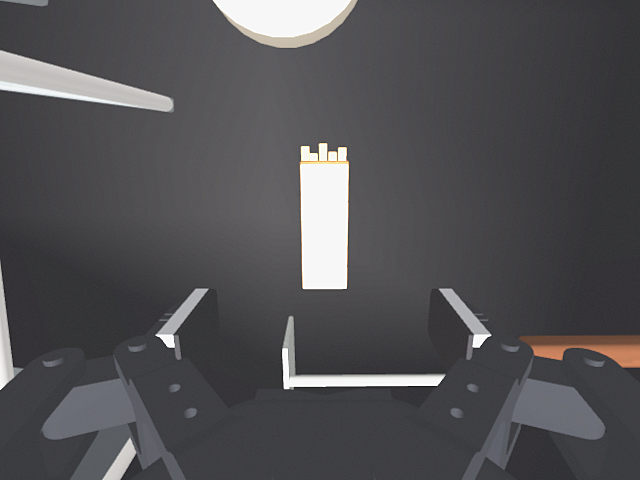

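Run:
```python
from h import *
c=load("w11.npz")
for u,v in [(300,163),(349,163),(302,289),(347,289)]: print(unproj(c,u,v,20).round(1))
```

```text
[641.8 172.   20. ]
[641.8 137.3  20. ]
[545.4 172.   20. ]
[545.4 136.9  20. ]
```

drive_tool --commands '[0, 0.003, 0.001, 0.04, 0, 0, 0, 0, 0.04, 0, 0, 0, 0, 0.03, 0, 0, 0, 0, 0.015, 0, 0, 0, 0, 0, 0, 255, 0, 0, 0, 0, 255, 0, 0, 0, 0, 255, 0, 0, 0, 0, 255, 0, 0, 0, 0, 255, 0, 0, 0, 0]' --newtons 60

```text
time_s: 17.85
tcp_pos: [594.4, 154.9, 25.0]
orientation: [-0.0, 1.0, 0.0, 0.001]
ft_force: [-2.1, -0.1, 8.8]
grip_width: 0.394
```

drive_tool --commands '[255, 0, 0, -0.02, 0, 255, 0, 0, -0.04, 0, 255, 0, 0, -0.04, 0, 255, 0, 0, -0.04, 0, 255, 0, 0.03, -0.03, 0, 255, 0, 0.045, 0, 0, 255, 0, 0.045, 0, 0, 255, 0, 0.045, 0, 0, 255, 0, 0.045, 0, 0, 255, 0, 0, 0, 0]'

```text
time_s: 18.85
tcp_pos: [592.9, -64.5, 193.9]
orientation: [0.002, 1.0, -0.005, 0.0]
ft_force: [0.8, 0.4, -1.1]
grip_width: 0.392
```

Run:
```python
from h import *
from station import ctrl
s,y=st()
c=ctrl.camera("wrist"); np.savez("w12.npz",**c); cv2.imwrite("pics/w12.png",c["frame"])
plan(s["tcp_pos"],y,[((512,-380,190),6,9),((512,-380,70),6,3)])
```

```text
t 18.85 p [592.9 -64.5 193.9] psi -0.56 zaxis [ 0.    -0.005 -1.   ] F [ 0.8  0.4 -1.1] w 0.392 j [ 0.06  0.44 -0.06  1.71  0.04  0.99 -1.6 ]
[-0.0086, 0.0351, 0.0004] -0.73
[-0.0091, 0.035, 0.0004] -0.73
[-0.0095, 0.0349, 0.0004] -0.73
[-0.01, 0.0348, 0.0005] -0.73
[-0.0104, 0.0347, 0.0004] -0.73
[-0.0109, 0.0345, 0.0005] -0.73
[-0.0113, 0.0344, 0.0004] -0.73
[-0.0118, 0.0342, 0.0005] -0.73
[-0.0122, 0.0341, 0.0004] -0.72
-- [ 512. -380.  190.] 6.0
[-0.0, -0.0, 0.04] -0.0
[-0.0, -0.0, 0.04] -0.0
[-0.0, -0.0, 0.04] -0.0
-- [ 512. -380.   70.] 6.0
```

View pics/w12.png

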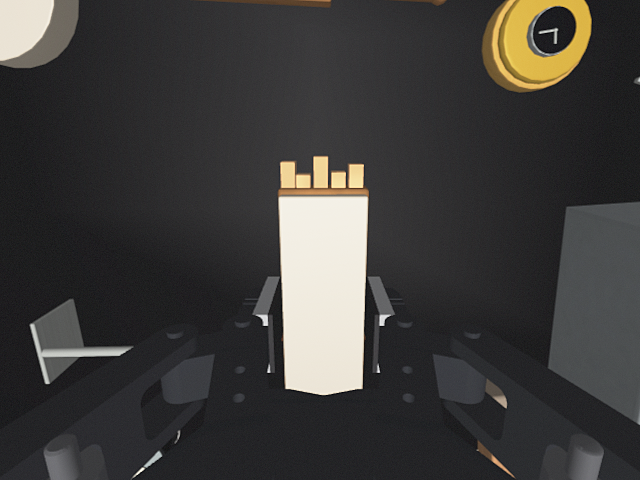

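drive_tool --commands '[255, -0.009, 0.035, 0, -0.7, 255, -0.009, 0.035, 0, -0.7, 255, -0.01, 0.035, 0, -0.7, 255, -0.01, 0.035, 0, -0.7, 255, -0.01, 0.035, 0, -0.7, 255, -0.011, 0.035, 0, -0.7, 255, -0.011, 0.035, 0, -0.7, 255, -0.012, 0.034, 0, -0.7, 255, -0.012, 0.034, 0, -0.7, 255, 0, 0, 0, 0]'

```text
time_s: 19.9
tcp_pos: [512.8, -378.2, 193.6]
orientation: [0.002, 0.999, 0.052, -0.0]
ft_force: [-0.0, -0.3, -0.4]
grip_width: 0.393
```

Run:
```python
from h import *
s,y=st()
```

```text
t 19.9 p [ 512.8 -378.2  193.6] psi 5.99 zaxis [-0.001 -0.003 -1.   ] F [-0.  -0.3 -0.4] w 0.393 j [ 0.56  0.5  -0.02  1.61  0.01  1.03 -0.93]
```

drive_tool --commands '[255, 0, 0.004, 0.04, 0, 255, 0, 0, 0.04, 0, 255, 0, 0, 0.035, 0, 255, 0, 0, 0.022, 0, 255, 0, 0, 0, 0, 70, 0, 0, 0, 0, 70, 0, 0, 0, 0, 70, 0, 0, 0, 0, 70, 0, 0, -0.04, 0, 70, 0, 0, -0.045, 0]'

```text
time_s: 20.9
tcp_pos: [514.9, -376.2, 142.0]
orientation: [-0.001, 0.998, 0.055, -0.001]
ft_force: [1.6, -0.1, 0.1]
grip_width: 0.728
```

drive_tool --commands '[70, 0, 0, -0.045, 0, 70, 0, 0, -0.045, 0, 70, 0, 0, -0.03, 0, 70, -0.04, 0, 0, 0, 70, -0.04, 0, 0, 0, 70, -0.04, 0, 0, 0, 70, 0, 0, 0, 0, 70, 0, 0, 0, 0, 70, 0, 0, 0, 0, 70, 0, 0, 0, 0]'

```text
time_s: 21.9
tcp_pos: [397.6, -389.6, 261.6]
orientation: [0.0, 0.998, 0.056, 0.0]
ft_force: [0.4, -0.5, -0.2]
grip_width: 0.724
```

Run:
```python
from h import *
from station import ctrl
s,y=st()
for n in ["scene","top","wrist"]:
    c=ctrl.camera(n); np.savez(n+"13.npz",**c); cv2.imwrite(f"pics/{n}13.png",c["frame"])
```

```text
t 21.9 p [ 397.6 -389.6  261.6] psi 6.43 zaxis [ 0.001 -0.    -1.   ] F [ 0.4 -0.5 -0.2] w 0.724 j [ 0.69  0.31 -0.01  1.72  0.    1.1  -0.78]
```

View pics/scene13.png

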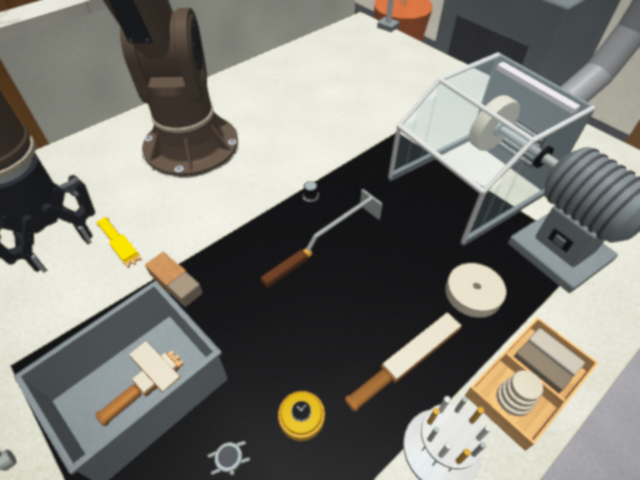

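View pics/top13.png

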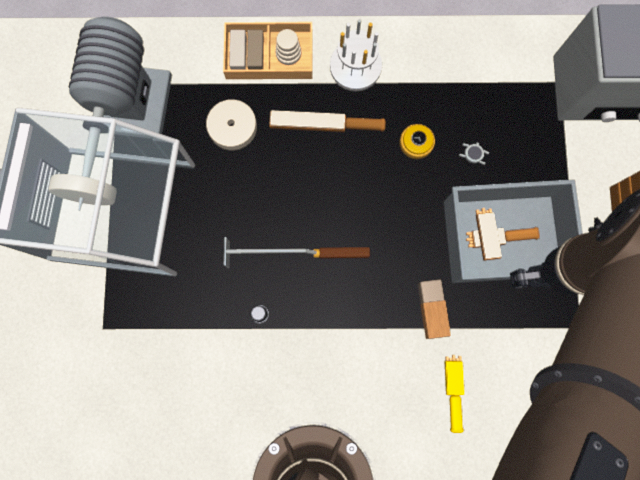

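View pics/wrist13.png

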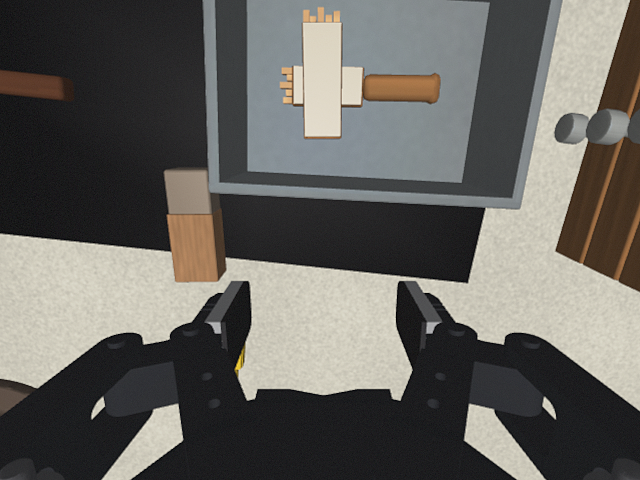

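Both halves are in the bin: in `top` the tip half is at (487,235), lying across the handle half at (505,237). The hook lies on the bench with its blade at (227,252) and its handle at (342,252). The bystanders sit at the same pixels as at the start, and the gripper is clear at z = 262 mm. I'm handing in.

```bash
python3 -c "
from station import ctrl
print(ctrl.close_job())"
```

```text
the job is handed in; nothing more can be done
None
```

The job is handed in at about 22 s of the 70 s allowed, and no verdict was reported. I put the handle half in the bin first. Then I lifted the hook over the tip half, drew it out of the hood to about 130 mm in front of the mouth, and put the hook down. Last I picked up the tip half on the open bench and put it in the bin.

- **Halves:** the last pictures show both inside the bin, the tip half lying flat across the handle half, well below the rim.
- **Hook:** it lies released and flat on the bench.
- **Bystanders:** they are at the same pixels as at the start.
- **Robot:** the gripper is clear of everything at z = 262 mm. The highest tool force I read at the end of a move was about 9 N, from the fingertips touching the bench while gripping.
- **Disagreements:** the two cameras differed by up to 6 mm on the hood feet and by about 2 mm on the tip half. An early edge-of-view wrist reading put the hook handle 6 mm off; a closer picture agreed with the top view to about 1 mm.
- **Not checked:** I could not read the contact force between hook and tip half. I inferred it from the tip half moving with the blade, and the picture after the first draw shows it already out of the hood.

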